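Stand the fallen tin up against the board and push it home

ROBOT

A 7-joint arm with a two-finger parallel gripper is mounted at the origin on the work surface. World frame = base frame: x ahead of the robot, y to its left, z up, the work surface at z = 0. Lengths are in m, angles in rad, forces in N, time in s.
With the tool pointing down it reaches from about 0.4 to 0.925 m from the base axis. Payload 5.6 kg.
Tool frame: the origin (TCP) lies on the front face of the gripper's body, between the roots of the fingers; the fingertips stand 73 mm ahead of it and the grasp point (between the pads) lies 54 mm ahead of it (nose_length is the distance from the TCP to the fingertips, in m); z points along the fingers, y is the direction in which the jaws open and shut (so a half turn about z gives the same grasp; the last joint's range is limited). The gripper opens to 85 mm and grips with 20 to 120 N. Pads are 22 mm wide; open, the fingers measure 114 mm over their backs; the gripper's body (76 mm by 85 mm) begins 54 mm behind the grasp point. The pads swing forward as they close: fully open they stand 13 mm farther back than shut.
Start: joints at [-1.289, 0.468, -0.012, 1.603, 0.006, 1.071, -0.056], TCP at [0.207, 0.616, 0.304] pointing down, gripper open.
Joint ranges: [-2.53, 2.53], [-0.31, 2.02], [-1.57, 1.55], [0.28, 2.44], [-1.29, 4.43], [0.15, 1.84], [-2.92, 2.92]. Speed limits (rad/s): [2.57, 2.57, 3.14, 3.14, 3.14, 3.14, 3.14].

INTERFACE

Orientations are given as a rotation vector (axis times angle).
In Python, from cell import * gives the robot as it stands. The module is installed in compiled form; this text tells all that it offers. Calls block until the motion is done:
- movep(position, orientation): joint-space move of the TCP to a pose.
- movel(position, orientation=None, vel=0.15, max_force=None): straight line of the TCP; orientation=None keeps the orientation; vel is the mean speed in m/s. With max_force (N) it stops when the force on the tool has changed by that much, and returns True; else False.
- goto_joints(angles): joint-space move.
- command_gripper(opening, strength=None): finger opening in m; strength is the grip in N (None keeps the last); returns when the fingers have stopped.
- dwell(seconds).
- inverse_kinematics(position, orientation): joint angles nearest the present ones, or None.
- snapshot(name): name is "scene" or "top"; returns a dict with "frame" (480x640x3 uint8, red, green, blue), "z_map" (480x640 float32, m along the optical axis (not along the pixel's ray), 0 where there is no reading), "camera_matrix" (3x3 intrinsics, pixels), "T" (4x4, takes a point from camera to world coordinates). Camera axes: x right, y down, z forward; pixel columns grow to the right and rows downward; lengths in m; the calibration is good to about 2 mm. A picture is of the moment at which its call begins.
A pose or a line that the arm cannot do raises Unreachable and nothing moves.
- sign_off(): hands the job in, once; it reports no verdict.
Trained networks look in a picture, given as the dict that the camera call returned (one of the last four; its "shot" number tells which), for a name from the list of things; names that differ only in an ending like _2 or _b are one class to them, and where a whole thing is asked for, a point or a joint stands for the part that bears it (a point fixed in the world has none). Each returns a list of dicts, best first, with "conf" (0 to 1); they miss things now and then, are a little off and sometimes report something else, mostly with a low value. They report only what shows in the picture. A call takes as long as a camera call.
- outline_of(picture, name): "region" (480x640 bool, what is visible of it) and "extent" ([left, top, right, bottom] in pixels, round what is visible of it).
Readings, each from a call of its own:
- get_t(): time.
- get_joints(): joint angles.
- get_joint_velocities(): joint speeds.
- get_joint_efforts(): joint torques, N m.
- get_ee_pos(): TCP position.
- get_tool_rot(): TCP orientation.
- get_wrist_force(): force on the tool from outside, world axes, zero at the start.
- get_wrist_torque(): the same for the moment, N m.
- get_gripper_width(): finger opening in m.
Only numpy, scipy, OpenCV 4.12 (cv2) and the standard library are available. Lean on these libraries where they do the work, as an engineer would, in place of code of your own. Each camera call takes 0.05 s, during which the arm holds its last target.

TASK

The tall square storage tin has toppled and leans with its lid against the upright white board. Push its foot in so that its lid rides up the board until the tin stands, then slide it home, upright and flush against the board in its place between the two low wooden cheeks, and settle it there with a steady press of about 12 newtons for half a second. Go gently: never lift the tin off the counter, never push or bang it with 20 newtons or more, and leave everything else on the counter where it is.

Things in the scene. Friction and masses are not known exactly. Their poses are not given: they have to be found in the camera images.
- tin: Tall square rigid tin, steel, black lid of the same width: 90 x 90 mm in section, 270 mm tall with lid, 0.25 to 0.40 kg evenly spread, too wide to grip. Origin: centre of its underside; z from foot to lid; x, y square to its sides. It starts leaning 48 degrees from upright, x parallel to the board. Friction on counter and fingers 0.48 to 0.66. Within 18 degrees of upright it drops onto its foot by itself.
- tin_heel (a point): Middle of the raised edge of the tin's foot, away from the board: 45 mm along the tin's +y from its origin. At the start 67 mm above the counter, 261 mm out from the board. As the tin rises it moves in and sinks to the counter, sliding down whatever pushes it. Getting it moving takes 5 to 17 N, less as it rises; a pusher sloping in under the heel tends to jam it.
- tin_toe (a point): Middle of the opposite edge of the foot, on which the leaning tin rests on the counter: 45 mm along the tin's -y from its origin. At the start 201 mm out from the board.
- tin_lid (a point): Centre of the top of the lid, 270 mm from the tin's origin along its z. At the start one edge of the lid rests on the board, 181 mm up.
- bay: Fixed rigid bay, no floor: an upright board of smooth white laminate, slippery (friction about 0.15), 360 mm long (its x from -140 to +220 mm), 20 mm thick, 300 mm high, and two low cheeks. Origin: on the counter in the plane of the board's front face; x along the board, y square out from the front face (y = 0) towards the tin, z up.
- slot (a point): The tin's place, at the bay's origin, same axes: between two low wooden cheeks 16 mm thick and 40 mm high that run 70 mm out from the board, square to it; their inner faces are at x = -54 and +54 mm. A tin that is home has its origin at x = 0 (9 mm play either way), y = 45 mm. The leaning tin starts in line with the slot within 5 mm.
- shaker_a: Spice shaker with black lid, 52 mm across, 110 mm tall, loose, standing by the board beside the slot; a bystander. Origin: centre of its underside.
- shaker_b: Second such spice shaker, by the board beside the slot; a bystander. Origin: centre of its underside.
- mug: White mug, 80 mm across, 90 mm tall, loose, standing about 250 mm out from the board, beside the tin; a bystander. Origin: centre of its underside.
- bowl: Blue bowl, 150 mm across, 60 mm tall, loose; a bystander. Origin: centre of its underside.
- spoon: Brass spoon, 190 mm long, lying loose behind the board; a bystander.
- ramekin: White ramekin, 70 mm across, 40 mm tall, loose, behind the board; a bystander. Origin: centre of its underside.

How it is judged:
By the outcome, as a careful person would: the job done as asked, in the order asked, and still so for the second after the job is handed in, with the robot touching nothing.
It also fails if it takes over 64 s, if anything falls off the work surface, if the arm or the gripper's body presses on something with over 40 N, if the wrist force passes 120 N, or if a joint passes its speed limit or range.

## Working session

There is one attempt and no reset: what is moved stays moved. The work goes in short steps, each a Python script; the robot and the scene stay as the last script left them, time stands still between calls to the robot, and variables do not carry over. Pictures are saved under pics/ and viewed, and the job is handed in when it is done.

```bash
mkdir -p pics; ls; python3 - <<'E'
from cell import *
import cv2,numpy as np
for n in("scene","top"):
    s=snapshot(n); cv2.imwrite(f"pics/{n}0.png",s["frame"][:,:,::-1]); print(n,s["T"].round(3).tolist(),s["camera_matrix"].tolist())
    np.savez(f"{n}0.npz",**{k:s[k] for k in("frame","z_map","camera_matrix","T")})
    for o in("tin","bay","mug","shaker_a","bowl"):
        r=outline_of(s,o); print(o,[(d["conf"],d["extent"]) for d in r])
        for i,d in enumerate(r): np.save(f"{n}0_{o}{i}.npy",d["region"])
print(get_t(),get_ee_pos(),get_tool_rot(),get_wrist_force())
E
```

```text
pics
scene [[0.851, 0.41, -0.33, 1.006], [0.526, -0.668, 0.527, -0.641], [-0.004, -0.622, -0.783, 1.118], [0.0, 0.0, 0.0, 1.0]] [[509.8962404332464, 0.0, 320.4069260995218], [0.0, 509.8962404332464, 244.7753956361377], [0.0, 0.0, 1.0]]
tin [(0.86, [263.3, 212.9, 338.9, 250.0])]
bay [(0.89, [207.4, 205.0, 359.9, 348.7])]
mug [(0.59, [358.8, 214.5, 388.6, 259.3])]
shaker_a [(0.74, [350.8, 290.0, 365.1, 323.8]), (0.72, [267.8, 214.5, 341.2, 250.8])]
bowl [(0.82, [383.7, 169.8, 431.0, 208.6])]
top [[-0.004, -0.982, 0.191, 0.385], [-1.0, 0.008, 0.022, -0.009], [-0.023, -0.191, -0.981, 1.217], [0.0, 0.0, 0.0, 1.0]] [[503.9429356850616, 0.0, 319.437110904264], [0.0, 503.9429356850616, 233.5588615966762], [0.0, 0.0, 1.0]]
tin [(0.62, [259.4, 233.9, 376.1, 291.8])]
bay [(0.58, [345.4, 136.5, 413.3, 329.5])]
mug [(0.67, [470.3, 269.0, 491.2, 352.2]), (0.64, [219.6, 193.6, 271.9, 236.0])]
shaker_a [(0.64, [331.7, 206.6, 354.4, 232.8])]
bowl [(0.95, [130.3, 185.4, 194.6, 242.0]), (0.71, [257.0, 229.5, 382.1, 290.1]), (0.42, [467.9, 270.3, 490.8, 352.0])]
0.6 [0.20746118 0.61598201 0.30386659] [ 5.08166347e-01  3.10021252e+00 -3.60186339e-05] [-0.14591951 -0.08600353 -0.44537082]
```

View pics/scene0.png

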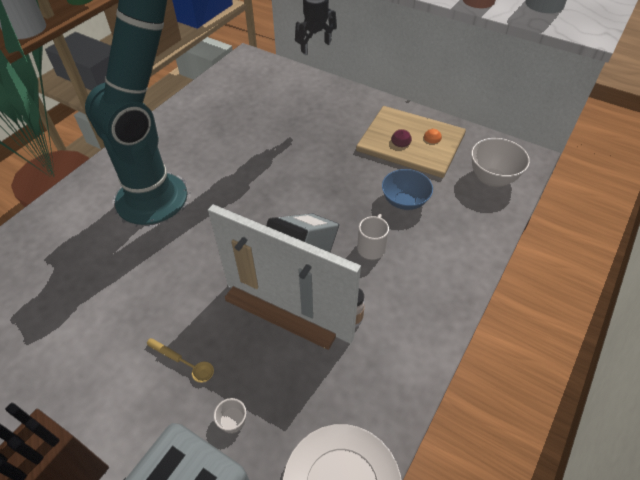

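View pics/top0.png

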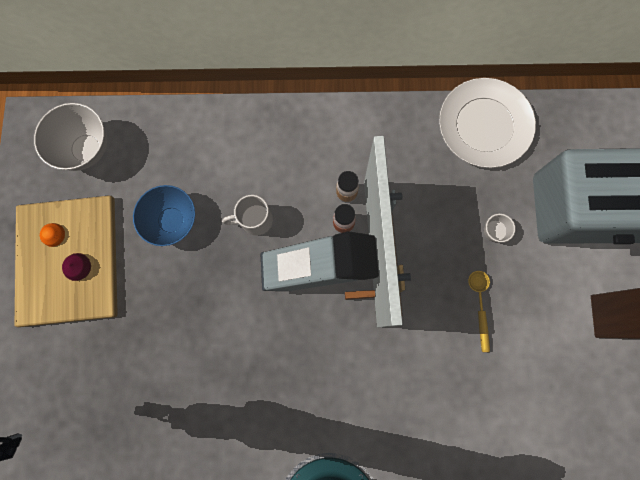

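The scene view shows the tin behind the board, partly hidden (263-339, 213-250). In the top view the tin runs from its foot at about (262,270) to its lid at about (378,255). The board is at columns 375-400, the shakers at (347,185) and (344,217), and the mug at (252,213), close to the tin. Next I'll measure these.

```bash
cat > geo.py <<'E'
import numpy as np
def cloud(d):
    z=d["z_map"];K=d["camera_matrix"];T=d["T"]
    v,u=np.mgrid[:480,:640]
    P=np.stack([(u-K[0,2])/K[0,0]*z,(v-K[1,2])/K[1,1]*z,z],-1)
    W=P@T[:3,:3].T+T[:3,3]; W[z==0]=np.nan
    return W
E
python3 - <<'E'
from geo import *; import cv2
d=np.load("top0.npz");W=cloud(d)
print("counter z",np.nanmedian(W[360:400,200:300,2]))
# board top: z ~0.3
m=(abs(W[...,2]-0.30)<0.012); m[:, :340]=0; m[:,430:]=0
p=W[m]; print("boardtop",m.sum(),p.min(0),p.max(0),np.median(p[:,2]))
r=cv2.minAreaRect(p[:,:2].astype(np.float32)*1000); print(r, cv2.boxPoints(r))
# fit front edge: per-x max y
# tin top faces
def plane(q):
    c=q.mean(0);u,s,vt=np.linalg.svd(q-c,full_matrices=False);n=vt[2]*np.sign(vt[2][2]);return c,n,s[2]/len(q)**.5
for nm,sl in(("tinside",np.s_[250:280,268:330]),("foot",None)):
    if sl:
        q=W[sl].reshape(-1,3); q=q[~np.isnan(q).any(1)]; c,n,s=plane(q); print(nm,c,n,s,"angle",np.degrees(np.arctan2(n[2],np.hypot(*n[:2]))), "az",np.degrees(np.arctan2(n[1],n[0])))
for (u,v) in [(264,252),(264,285),(300,262),(335,240),(337,284),(360,255),(375,240),(375,276),(252,213),(347,185),(344,217),(358,295),(385,200),(390,300),(165,215)]:
    print(u,v,W[v,u].round(3))
E
```

```text
counter z 0.00042600991453745074
boardtop 2168 [ 0.39587302 -0.1348595   0.2880692 ] [ 0.7544691  -0.09220537  0.30600648] 0.30006281598559076
((575.1688232421875, -113.91816711425781), (359.17742919921875, 20.70631217956543), 3.698331356048584) [[ 395.28632 -115.17062]
 [ 396.6219  -135.83382]
 [ 755.05133 -112.66571]
 [ 753.71576  -92.00252]]
tinside [0.52567964 0.0612847  0.14988383] [-0.03061425  0.67010325  0.7416363 ] 0.0028298418135469443 angle 47.87099076307266 az 92.61578833055573
264 252 [0.565 0.144 0.076]
264 285 [0.49  0.144 0.071]
300 262 [0.53  0.057 0.155]
335 240 [ 0.565 -0.018  0.224]
337 284 [ 0.497 -0.023  0.003]
360 255 [ 0.534 -0.067  0.224]
375 240 [ 0.572 -0.101  0.182]
375 276 [ 0.496 -0.099  0.191]
252 213 [0.674 0.185 0.007]
347 185 [ 0.714 -0.047  0.107]
344 217 [ 0.637 -0.039  0.115]
358 295 [ 0.468 -0.071  0.041]
385 200 [ 0.627 -0.111  0.299]
390 300 [ 0.44  -0.115  0.304]
165 215 [0.671 0.402 0.005]
```

```bash
cat >> geo.py <<'E'
from scipy.spatial.transform import Rotation as R
O=np.array([0.5350,-0.1062]); A=np.radians(3.70)
ex=np.array([np.cos(A),np.sin(A)]);ey=np.array([-np.sin(A),np.cos(A)])
def w(x,y,z): p=O+x*ex+y*ey; return np.array([p[0],p[1],z])
def bay(W):
    q=W.copy();d=W[...,:2]-O;q[...,0]=d@ex;q[...,1]=d@ey;return q
def rot(tilt,jaw):  # tilt 0: down; 90deg: pointing to -y_bay. jaw 'x' or 'y'
    EX=np.array([*ex,0]);EY=np.array([*ey,0]);t=np.radians(tilt)
    zz=-np.cos(t)*np.array([0,0,1])-np.sin(t)*EY
    yy=EX if jaw=='x' else np.cross(zz,EX)
    M=np.stack([np.cross(yy,zz),yy,zz],1); return R.from_matrix(M)
E
python3 - <<'E'
from geo import *; from cell import *
d=np.load("top0.npz");B=bay(cloud(d))
m=np.load("top0_tin0.npy"); q=B[m]; 
# top sloped face points
s=(q[:,1]*1>0)
n=np.array([0,np.sin(np.radians(42)),np.cos(np.radians(42))])
# face offset
u,c=np.histogram(q@n,bins=30);print(c[u.argmax()])
qq=q[abs(q@n-c[u.argmax()])<.008]
for y0 in(-.0,.05,.1,.15,.2):
    k=qq[(qq[:,1]>y0)&(qq[:,1]<y0+.05)];
    if len(k)>20: print(y0,len(k),np.percentile(k[:,0],[1,99]))
print("foot y max",np.percentile(qq[:,1],99.5),"lid edge")
for nm,(l,t,r,b),zr in(("mug",(215,185,275,245),(.02,.1)),("sh1",(330,165,362,203),(.08,.12)),("sh2",(330,203,360,233),(.08,.12))):
    k=B[t:b,l:r].reshape(-1,3);k=k[(k[:,2]>zr[0])&(k[:,2]<zr[1])]
    print(nm,np.percentile(k,1,axis=0).round(3),np.percentile(k,99,axis=0).round(3))
print("IK")
for jaw in'xy':
  for sg in(1,-1):
    for tilt in(0,30,45,60,75,90):
        M=rot(tilt,jaw)
        if sg<0:M=M*R.from_euler('z',180,degrees=True)
        t=np.radians(tilt); out=[]
        for(y,z)in((.30,.06),(.26,.06),(.17,.04),(.09,.05)):
            p=w(0,y+.073*np.sin(t),z+.073*np.cos(t)); j=inverse_kinematics(p,M.as_rotvec()); out.append(None if j is None else np.round(j,1).tolist())
        print(jaw,sg,tilt,[o is not None for o in out],out[0])
E
```

```text
Traceback (most recent call last):
ValueError: autodetected range of [nan, nan] is not finite
```

```bash
python3 - <<'E'
from geo import *; from cell import *
d=np.load("top0.npz");B=bay(cloud(d))
m=np.load("top0_tin0.npy"); q=B[m]; q=q[~np.isnan(q).any(1)]
n=np.array([0,np.sin(np.radians(42)),np.cos(np.radians(42))])
u,c=np.histogram(q@n,bins=30);print(c[u.argmax()],"expected",np.array([0,.261,.067])@n)
qq=q[abs(q@n-c[u.argmax()])<.008]
for y0 in(-.0,.05,.1,.15,.2,.25):
    k=qq[(qq[:,1]>y0)&(qq[:,1]<y0+.05)];
    if len(k)>20: print(y0,len(k),np.percentile(k[:,0],[1,99]))
print("foot y max",np.percentile(qq[:,1],99.5),"lid edge")
for nm,(l,t,r,b),zr in(("mug",(215,185,275,245),(.02,.1)),("sh1",(330,165,362,203),(.08,.12)),("sh2",(330,203,360,233),(.08,.12))):
    k=B[t:b,l:r].reshape(-1,3);k=k[(k[:,2]>zr[0])&(k[:,2]<zr[1])]
    print(nm,np.percentile(k,1,axis=0).round(3),np.percentile(k,99,axis=0).round(3))
print("IK")
for jaw in'xy':
  for sg in(1,-1):
    for tilt in(0,30,45,60,75,90):
        M=rot(tilt,jaw)
        if sg<0:M=M*R.from_euler('z',180,degrees=True)
        t=np.radians(tilt); out=[]
        for(y,z)in((.30,.06),(.26,.06),(.17,.04),(.09,.05)):
            p=w(0,y+.073*np.sin(t),z+.073*np.cos(t)); j=inverse_kinematics(p,M.as_rotvec()); out.append(None if j is None else np.round(j,1).tolist())
        print(jaw,sg,tilt,[o is not None for o in out],out[0])
E
```

```text
0.22125975422245817 expected 0.22443379156664744
0.05 1085 [-0.0403843  0.0468949]
0.1 1021 [-0.04040533  0.04655603]
0.15 892 [-0.04004699  0.04680054]
0.2 791 [-0.04024761  0.04598206]
0.25 120 [-0.04044499  0.04580916]
foot y max 0.25661683245405764 lid edge
mug [0.102 0.232 0.021] [0.179 0.341 0.093]
sh1 [0.168 0.023 0.081] [0.213 0.068 0.114]
sh2 [0.092 0.036 0.081] [0.137 0.081 0.115]
IK
x 1 0 [True, True, True, True] [-0.7, 0.6, 0.4, 2.0, -0.3, 0.7, -0.1]
x 1 30 [True, True, True, True] [-1.0, 0.7, 0.5, 1.8, 0.1, 0.9, -0.6]
x 1 45 [True, True, True, True] [-1.1, 0.9, 0.5, 1.7, 0.3, 1.1, -0.8]
x 1 60 [True, True, True, True] [-1.2, 1.0, 0.5, 1.6, 0.3, 1.3, -0.9]
x 1 75 [True, True, True, True] [-1.2, 1.2, 0.5, 1.6, 0.4, 1.5, -0.9]
x 1 90 [True, True, True, True] [-1.2, 1.3, 0.6, 1.5, 0.5, 1.6, -0.9]
x -1 0 [True, True, True, True] [-0.2, 0.6, -0.3, 1.9, 0.2, 0.7, 2.6]
x -1 30 [True, True, True, True] [-0.5, 0.7, -0.1, 1.8, 0.6, 1.1, 2.1]
x -1 45 [True, True, True, True] [-0.6, 0.8, -0.2, 1.7, 0.7, 1.3, 2.0]
x -1 60 [True, True, True, True] [-0.7, 1.0, -0.2, 1.6, 0.8, 1.5, 1.9]

[... 281 characters left out ...]

y 1 45 [True, True, True, True] [-1.2, 0.9, 0.7, 1.8, 0.1, 1.1, -2.2]
y 1 60 [True, True, True, True] [-1.3, 1.1, 0.7, 1.7, 0.2, 1.2, -2.3]
y 1 75 [True, True, True, True] [-1.3, 1.2, 0.7, 1.6, 0.3, 1.4, -2.3]
y 1 90 [True, True, True, True] [-1.3, 1.4, 0.8, 1.5, 0.3, 1.6, -2.3]
y -1 0 [True, True, True, True] [-0.5, 0.5, 0.1, 2.0, -0.1, 0.6, 1.3]
y -1 30 [True, True, True, True] [-0.8, 0.7, 0.2, 1.8, 0.4, 1.0, 0.7]
y -1 45 [True, True, True, True] [-0.9, 0.8, 0.2, 1.7, 0.5, 1.2, 0.6]
y -1 60 [True, True, True, True] [-0.9, 1.0, 0.2, 1.6, 0.6, 1.4, 0.5]
y -1 75 [True, True, True, True] [-1.0, 1.1, 0.2, 1.5, 0.7, 1.6, 0.5]
y -1 90 [True, True, True, True] [-1.0, 1.2, 0.2, 1.4, 0.7, 1.8, 0.5]
```

```bash
python3 - <<'E'
import cv2
a=cv2.imread("pics/scene0.png")[0:80,270:370]; cv2.imwrite("pics/zoom0.png",cv2.resize(a,None,fx=7,fy=7,interpolation=cv2.INTER_CUBIC))
E
```

```text
(no output)
```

View pics/zoom0.png

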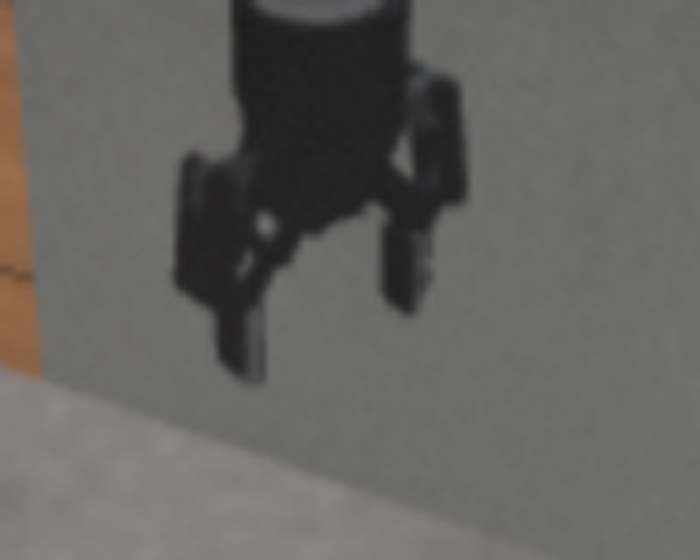

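The tin's side face fits the 48° lean, and its centre is at bay x ≈ +3 mm. The closest bystander is the mug, at bay x ≥ 0.10 m. I'll push with the fingertips' end faces, tool 20° below horizontal and fingers about 45 mm apart for yaw stability. That way no pusher surface slopes in under the heel. First I'll move to a pre-pose and look.

```bash
cat >> geo.py <<'E'
T0=70; M0=rot(T0,'x').as_rotvec(); t_=np.radians(T0); NOSE=.069
X0=.003
def tcp(y,z,x=X0): return w(x,y+NOSE*np.sin(t_),z+NOSE*np.cos(t_))
E
python3 - <<'E'
from geo import *; from cell import *; import cv2
command_gripper(.045,60)
movep(tcp(.31,.24),M0)
print(get_t(),get_joints().round(2))
movel(tcp(.30,.12),vel=.12)
for n in("scene","top"):
    s=snapshot(n); cv2.imwrite(f"pics/{n}1.png",s["frame"][:,:,::-1])
    np.savez(f"{n}1.npz",**{k:s[k] for k in("frame","z_map","camera_matrix","T")})
print(get_t(),get_gripper_width(),get_wrist_force(),get_joints().round(2))
E
```

```text
2.9083 [-1.21  0.85  0.59  1.6   0.51  1.59 -0.77]
4.1583 0.04472624829132426 [ 0.2052855  -0.33351678  0.52051915] [-1.17  1.02  0.54  1.61  0.46  1.45 -0.87]
```

```bash
python3 - <<'E'
import cv2,numpy as np
a=cv2.imread("pics/scene1.png");b=cv2.imread("pics/top1.png")
cv2.imwrite("pics/both1.png",np.vstack([cv2.resize(a[20:300,60:500],(640,300)),cv2.resize(b[120:420,60:500],(640,300))]))
E
```

```text
(no output)
```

View pics/both1.png

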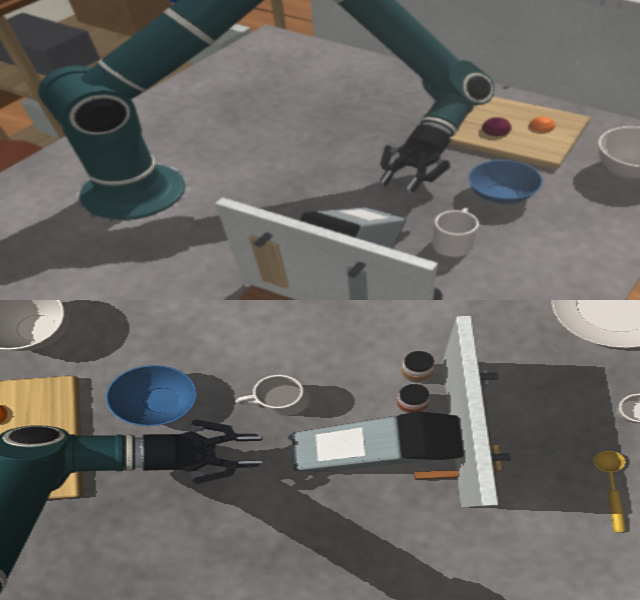

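The scene view shows the tool lined up behind the tin's foot and clear of the mug. The wrist joint sits near the cutting board, so I'll check its clearance before lowering.

```bash
python3 - <<'E'
from geo import *
for n in("top","scene"):
    B=bay(cloud(np.load(n+"1.npz")))
    k=B.reshape(-1,3);k=k[~np.isnan(k).any(1)]
    for y0 in np.arange(.28,.72,.03):
        s=k[(k[:,1]>y0)&(k[:,1]<y0+.03)&(abs(k[:,0])<.08)&(k[:,2]>.05)&(k[:,2]<.5)]
        if len(s): print(n,round(y0,2),"x",np.percentile(s[:,0],[2,98]).round(3),"z",np.percentile(s[:,2],[2,98]).round(3))
    b=k[(k[:,1]>.5)&(k[:,2]>.01)&(k[:,2]<.06)&(k[:,0]<.2)&(k[:,0]>-.2)];print("low stuff",b.min(0),b.max(0)) if len(b) else 0
E
```

```text
top 0.28 x [-0.033  0.037] z [0.117 0.139]
top 0.31 x [-0.043  0.052] z [0.126 0.151]
top 0.34 x [-0.055  0.061] z [0.131 0.166]
top 0.37 x [-0.061  0.065] z [0.146 0.174]
top 0.4 x [-0.034  0.038] z [0.167 0.208]
top 0.43 x [-0.034  0.036] z [0.182 0.218]
top 0.46 x [-0.033  0.036] z [0.191 0.228]
top 0.49 x [-0.032  0.035] z [0.2  0.24]
top 0.52 x [-0.078  0.035] z [0.22 0.37]
top 0.55 x [-0.077  0.051] z [0.217 0.382]
top 0.58 x [-0.074  0.059] z [0.229 0.371]
top 0.61 x [-0.006  0.055] z [0.239 0.294]
low stuff [-0.08062847  0.50002636  0.01005961] [0.19999537 0.86412697 0.05998454]
scene 0.28 x [-0.03  0.04] z [0.113 0.136]
scene 0.31 x [-0.041  0.055] z [0.117 0.15 ]
scene 0.34 x [-0.052  0.065] z [0.128 0.163]
scene 0.37 x [-0.057  0.07 ] z [0.136 0.173]
scene 0.4 x [-0.028  0.042] z [0.164 0.207]
scene 0.43 x [-0.024  0.042] z [0.168 0.217]
scene 0.46 x [-0.026  0.042] z [0.177 0.228]
scene 0.49 x [-0.024  0.041] z [0.193 0.238]
scene 0.52 x [-0.078  0.041] z [0.213 0.369]
scene 0.55 x [-0.076  0.056] z [0.217 0.381]
scene 0.58 x [-0.066  0.062] z [0.224 0.367]
scene 0.61 x [0.005 0.057] z [0.235 0.297]
scene 0.67 x [0.027 0.074] z [0.05  0.065]
scene 0.7 x [0.029 0.077] z [0.052 0.067]
low stuff [-0.19995705  0.50003736  0.0100109 ] [0.19993751 1.33261559 0.05998575]
```

```bash
cat >> geo.py <<'E'
def fb(F,b): 
    d=np.array(F)-b; return np.array([d[:2]@ex,d[:2]@ey,d[2]])
E
python3 - <<'E'
from geo import *; from cell import *
movel(tcp(.292,.062),vel=.08); dwell(.2)
b=np.mean([get_wrist_force() for _ in range(8)],0); np.save("bias.npy",b); print("bias",b)
y=.292
while y>.25:
    y-=.0025; movel(tcp(y,.062),vel=.025,max_force=8)
    f=fb(get_wrist_force(),b); print(round(y,4),f.round(2),get_t())
    if f[1]>1.5: break
E
```

```text
bias [-0.41370582 -0.49354666  0.18752166]
0.2895 [ 0.48  0.35 -0.28] 5.4917
0.287 [ 0.29  0.06 -0.09] 5.7417
0.2845 [ 0.2   1.44 -0.21] 5.9917
0.282 [-0.21  0.12 -0.6 ] 6.2417
0.2795 [ 0.81  0.39 -0.58] 6.4917
0.277 [-0.18  0.22 -0.29] 6.7417
0.2745 [ 0.03  0.52 -0.7 ] 6.9917
0.272 [ 0.02  0.38 -0.26] 7.2417
0.2695 [ 0.3   0.56 -1.01] 7.4917
0.267 [ 0.62  0.35 -0.4 ] 7.7417
0.2645 [ 0.07  3.02 -1.37] 7.9917
```

```bash
python3 - <<'E'
from geo import *; from cell import *
b=np.load("bias.npy"); D=.0035
for th in np.arange(47.5,34.9,-.5):
    r=np.radians(th); y=.27*np.sin(r)+.09*np.cos(r)+D; z=.09*np.sin(r)-.005
    hit=movel(tcp(y,z),vel=.02,max_force=9)
    f=fb(get_wrist_force(),b); print(th,round(y,4),round(z,4),f.round(2),hit,round(get_t(),2))
    if f[1]>15.5 or hit: break
E
```

```text
47.5 0.2634 0.0614 [0.42 4.98 1.14] False 8.24
47.0 0.2623 0.0608 [0.69 6.8  2.55] False 8.49
46.5 0.2613 0.0603 [0.5  7.   3.14] False 8.74
46.0 0.2602 0.0597 [0.58 7.2  2.14] False 8.99
45.5 0.2592 0.0592 [0.99 7.85 2.08] False 9.24
45.0 0.2581 0.0586 [1.02 6.41 2.37] False 9.49
44.5 0.2569 0.0581 [0.49 6.   1.86] False 9.74
44.0 0.2558 0.0575 [0.65 5.33 1.9 ] False 9.99
43.5 0.2546 0.057 [1.05 6.21 0.54] False 10.24
43.0 0.2535 0.0564 [-0.54  5.41  0.45] False 10.49
42.5 0.2523 0.0558 [0.54 5.57 0.08] False 10.74
42.0 0.251 0.0552 [0.63 6.01 2.02] False 10.99
41.5 0.2498 0.0546 [1.51 5.46 0.64] False 11.24
41.0 0.2486 0.054 [ 1.5   4.63 -0.5 ] False 11.49
40.5 0.2473 0.0535 [ 0.44  4.82 -1.22] False 11.74
40.0 0.246 0.0529 [ 0.57  4.81 -1.29] False 11.99
39.5 0.2447 0.0522 [ 0.08  3.28 -1.36] False 12.24
39.0 0.2434 0.0516 [ 0.54  3.69 -0.9 ] False 12.49
38.5 0.242 0.051 [ 1.01  3.8  -0.91] False 12.74
38.0 0.2406 0.0504 [ 0.77  3.87 -0.78] False 12.99
37.5 0.2393 0.0498 [ 1.21  3.52 -2.02] False 13.24
37.0 0.2379 0.0492 [ 0.14  3.46 -0.99] False 13.49
36.5 0.2364 0.0485 [ 0.75  1.92 -0.93] False 13.74
36.0 0.235 0.0479 [ 1.49  2.83 -1.62] False 13.99
35.5 0.2336 0.0473 [ 0.95  2.86 -1.2 ] False 14.24
35.0 0.2321 0.0466 [ 1.53  2.41 -0.3 ] False 14.49
```

```bash
cat > look.py <<'E'
from geo import *; from cell import *; import cv2
def look(n):
    im=[]
    for c in("scene","top"):
        s=snapshot(c); im.append(s["frame"][:,:,::-1]); np.savez(f"{c}{n}.npz",**{k:s[k] for k in("frame","z_map","camera_matrix","T")})
    a,b=im; cv2.imwrite(f"pics/both{n}.png",np.vstack([cv2.resize(a[100:350,150:450],(720,300),interpolation=3) if 0 else cv2.resize(a[140:340,180:440],(390,300)),np.zeros((0,390,3),np.uint8)]) if 0 else np.hstack([cv2.resize(a[140:360,180:440],(400,338)),cv2.resize(b[130:350,180:440],(400,338))]))
    B=bay(cloud(np.load(f"top{n}.npz")));return B
E
python3 - <<'E'
from look import *
B=look(2)
k=B[225:300,255:400].reshape(-1,3);k=k[(k[:,2]>.06)&(k[:,1]>.01)&(k[:,1]<.2)&(abs(k[:,0])<.06)]
for y0 in(.02,.05,.08,.11,.14,.17):
    s=k[(k[:,1]>y0)&(k[:,1]<y0+.03)]
    if len(s)>10: print(y0,len(s),np.percentile(s[:,0],[3,97]).round(4),np.median(s[:,2]).round(3))
E
```

```text
0.02 704 [-0.0409  0.0446] 0.246
0.05 795 [-0.041  0.044] 0.265
0.08 787 [-0.0407  0.0436] 0.237
0.11 684 [-0.0408  0.0431] 0.196
0.14 593 [-0.0408  0.0436] 0.154
0.17 503 [-0.0405  0.0437] 0.111
```

View pics/both2.png

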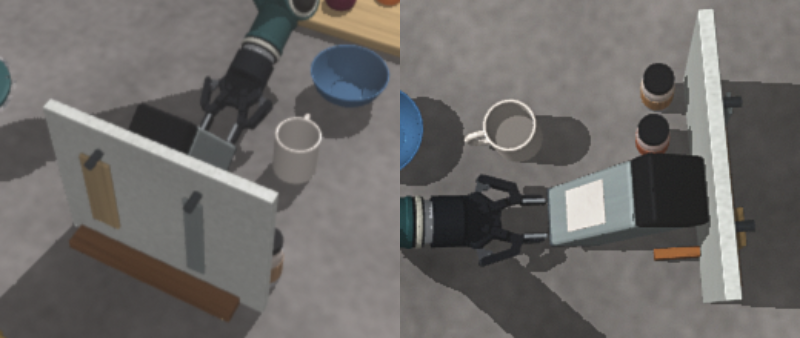

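```bash
python3 - <<'E'
from geo import *; from cell import *
b=np.load("bias.npy"); D=.0035
for th in np.arange(34.3,18.4,-.7):
    r=np.radians(th); y=.27*np.sin(r)+.09*np.cos(r)+D; z=max(.03,.09*np.sin(r)-.005)
    hit=movel(tcp(y,z),vel=.02,max_force=9)
    f=fb(get_wrist_force(),b); print(round(th,1),round(y,4),round(z,4),f.round(2),hit,round(get_t(),2))
    if f[1]>15.5 or hit: break
from look import *
B=look(3)
k=B[200:300,255:420].reshape(-1,3);k=k[(k[:,2]>.06)&(k[:,1]>.005)&(k[:,1]<.2)&(abs(k[:,0])<.06)]
for y0 in np.arange(.01,.2,.02):
    s=k[(k[:,1]>y0)&(k[:,1]<y0+.02)]
    if len(s)>10: print(y0.round(3),len(s),np.percentile(s[:,0],[3,97]).round(4),np.median(s[:,2]).round(3))
E
```

```text
34.3 0.23 0.0457 [ 0.58  3.25 -0.52] False 14.86
33.6 0.2279 0.0448 [ 0.89  1.98 -0.28] False 15.12
32.9 0.2257 0.0439 [ 0.38  3.01 -0.1 ] False 15.39
32.2 0.2235 0.043 [ 1.32  1.2  -0.96] False 15.66
31.5 0.2213 0.042 [0.88 1.95 0.13] False 15.93
30.8 0.2191 0.0411 [ 1.91  1.54 -0.72] False 16.2
30.1 0.2168 0.0401 [ 0.16  1.74 -0.77] False 16.48
29.4 0.2145 0.0392 [ 1.11  1.99 -0.4 ] False 16.75
28.7 0.2121 0.0382 [ 1.07  1.85 -0.18] False 17.02
28.0 0.2097 0.0373 [ 1.45  0.63 -0.55] False 17.3
27.3 0.2073 0.0363 [ 1.9   1.44 -0.28] False 17.58
26.6 0.2049 0.0353 [ 0.97  1.79 -0.21] False 17.87
25.9 0.2024 0.0343 [ 0.74  0.42 -0.03] False 18.15
25.2 0.1999 0.0333 [1.24 1.78 0.11] False 18.43
24.5 0.1974 0.0323 [ 0.    1.44 -1.1 ] False 18.72
23.8 0.1948 0.0313 [ 0.68  1.77 -0.9 ] False 19.0
23.1 0.1922 0.0303 [0.16 1.31 0.22] False 19.29
22.4 0.1896 0.03 [-0.3   0.64 -0.02] False 19.57
21.7 0.187 0.03 [ 0.27  1.21 -0.33] False 19.86
21.0 0.1843 0.03 [0.32 1.28 0.28] False 20.14
20.3 0.1816 0.03 [ 0.37  1.19 -0.59] False 20.43
19.6 0.1789 0.03 [ 1.19  0.26 -0.52] False 20.71
18.9 0.1761 0.03 [0.7  1.03 0.2 ] False 21.0
0.01 485 [-0.0402  0.0455] 0.262
0.03 528 [-0.0404  0.0455] 0.269
0.05 562 [-0.0404  0.0453] 0.275
0.07 598 [-0.0403  0.0448] 0.28
0.09 529 [-0.0401  0.043 ] 0.234
0.11 427 [-0.0401  0.0431] 0.18
0.13 347 [-0.0399  0.0433] 0.124
0.15 170 [-0.0382  0.0432] 0.076
```

View pics/both3.png

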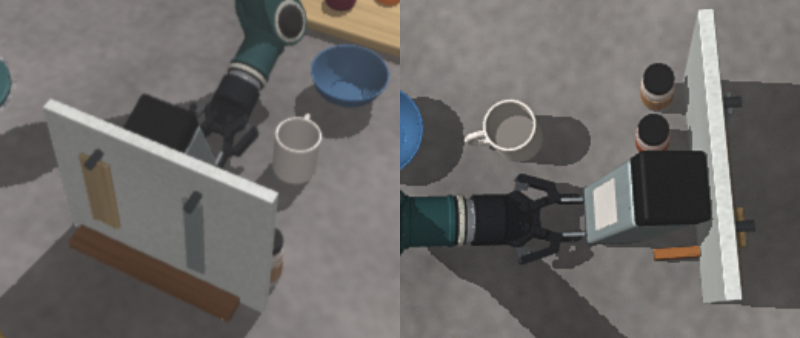

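```bash
python3 - <<'E'
from geo import *; from cell import *
b=np.load("bias.npy"); D=.0035
for th in np.arange(18.4,13.9,-.5):
    r=np.radians(th); y=.27*np.sin(r)+.09*np.cos(r)+D; z=.03
    hit=movel(tcp(y,z),vel=.01,max_force=6)
    f=fb(get_wrist_force(),b); print(round(th,1),round(y,4),round(z,4),f.round(2),hit,round(get_t(),2))
    if hit or f[1]>5: break
    if th<17.6:
        d=snapshot("top"); B=bay(cloud(d)); k=B[200:300,255:420].reshape(-1,3);k=k[(k[:,2]>.2)&(k[:,1]>.005)&(k[:,1]<.2)&(abs(k[:,0])<.06)]
        s=k[k[:,2]>.25]; A_=np.c_[s[:,:2],np.ones(len(s))]; c=np.linalg.lstsq(A_,s[:,2],rcond=None)[0]; lo,hi=np.percentile(s[:,1],[1,99]); print("   lid slope deg",np.degrees(np.arctan(c[1])).round(1),lo.round(3),hi.round(3))
        if abs(np.degrees(np.arctan(c[1])))<3: break
E
```

```text
18.4 0.1741 0.03 [0.1  2.36 0.49] False 21.45
17.9 0.1721 0.03 [ 1.31  1.08 -0.99] False 21.8
17.4 0.1701 0.03 [ 0.43  1.1  -0.58] False 22.15
   lid slope deg 9.7 0.006 0.095
16.9 0.1681 0.03 [ 1.07  2.23 -1.29] False 22.55
   lid slope deg 9.2 0.006 0.095
16.4 0.1661 0.03 [ 0.56  1.02 -0.21] False 22.95
   lid slope deg 9.2 0.006 0.095
15.9 0.164 0.03 [ 0.46  1.26 -1.64] False 23.36
   lid slope deg 9.0 0.006 0.095
15.4 0.162 0.03 [-0.44  0.69 -0.39] False 23.77
   lid slope deg 8.6 0.006 0.095
14.9 0.1599 0.03 [ 0.14  1.77 -0.66] False 24.18
   lid slope deg 8.5 0.006 0.095
14.4 0.1578 0.03 [-0.1   1.7  -0.35] False 24.58
   lid slope deg 8.3 0.006 0.094
```

```bash
cat >> look.py <<'E'
def tilt(n=None,B=None):
    if B is None: B=bay(cloud(snapshot("top")))
    k=B[190:310,255:420].reshape(-1,3);k=k[(k[:,2]>.24)&(k[:,1]>.005)&(k[:,1]<.25)&(abs(k[:,0])<.056)]
    i=k[:,2].argsort()[-200:]; ytop=np.median(k[i,1]); s=k[k[:,1]<ytop-.012]
    c=np.linalg.lstsq(np.c_[s[:,:2],np.ones(len(s))],s[:,2],rcond=None)[0]
    return dict(lid_slope=np.degrees(np.arctan(c[1])).round(1),ytop=ytop.round(3),ymin=np.percentile(s[:,1],1).round(3),x=np.percentile(k[:,0],[2,98]).round(4),zmax=np.percentile(k[:,2],99).round(3))
E
python3 - <<'E'
from look import *
B=look(4); print(tilt(B=B)); print(tilt(B=bay(cloud(np.load("top3.npz")))))
E
```

```text
{'lid_slope': np.float64(14.6), 'ytop': np.float64(0.079), 'ymin': np.float64(0.006), 'x': array([-0.04 ,  0.047]), 'zmax': np.float64(0.284)}
{'lid_slope': np.float64(18.4), 'ytop': np.float64(0.079), 'ymin': np.float64(0.006), 'x': array([-0.0403,  0.0461]), 'zmax': np.float64(0.285)}
```

View pics/both4.png

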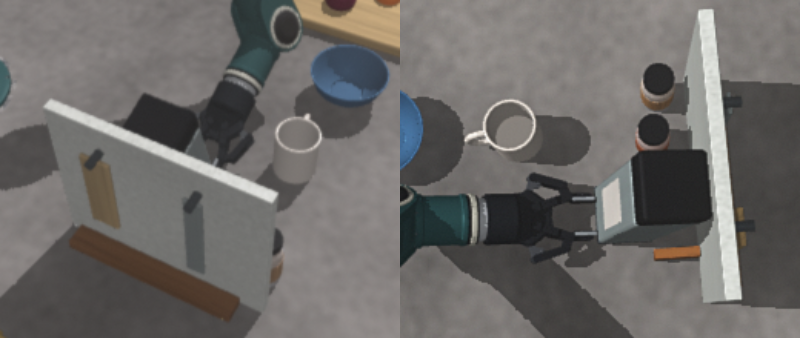

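The lid face reads 14.6° and the fingers are still holding the tin there. I'll walk the contact up the face so the tin can be let down softly onto its foot, rather than releasing it to drop.

```bash
python3 - <<'E'
from look import *
b=np.load("bias.npy"); y,z=.1578,.03; tn=np.tan(np.radians(14.3))
for i in range(6):
    z+=.009; y-=.009*tn
    hit=movel(tcp(y,z),vel=.03,max_force=5)
    f=fb(get_wrist_force(),b); print(round(y,4),round(z,3),f.round(2),hit)
    if hit or f[1]>6: break
print(tilt(),get_t(),get_ee_pos()-tcp(y,z))
E
```

```text
0.1555 0.039 [1.34 0.39 0.41] False
0.1532 0.048 [0.82 1.76 0.06] False
0.1509 0.057 [0.72 1.85 0.3 ] False
0.1486 0.066 [0.66 2.32 0.34] False
0.1463 0.075 [0.35 2.03 2.21] False
0.144 0.084 [-0.14  1.73  1.4 ] False
{'lid_slope': np.float64(13.8), 'ytop': np.float64(0.083), 'ymin': np.float64(0.006), 'x': array([-0.0398,  0.0468]), 'zmax': np.float64(0.284)} 27.5333 [8.34738642e-05 1.96299102e-04 2.04480841e-04]
```

Now retreat slowly to lower it onto its foot.

```bash
python3 - <<'E'
from look import *
b=np.load("bias.npy"); y,z=.144,.084
for i in range(11):
    y+=.0025
    movel(tcp(y,z),vel=.02)
    f=fb(get_wrist_force(),b); print(round(y,4),f.round(2),tilt()["lid_slope"])
print(tilt(),get_t())
E
```

```text
0.1465 [0.18 1.2  0.95] 11.2
0.149 [-0.26  0.94 -0.04] 9.3
0.1515 [-0.32  1.98  0.23] 7.2
0.154 [0.65 2.54 0.1 ] 5.4
0.1565 [-0.5   1.89 -0.32] 4.0
0.159 [0.05 1.64 0.32] 2.4
0.1615 [0.32 1.99 1.62] 1.9
0.164 [-0.29  0.18 -0.4 ] 2.4
0.1665 [ 0.15  1.37 -0.36] 1.8
0.169 [ 0.6   0.97 -0.23] 1.8
0.1715 [ 0.67  0.28 -0.47] 3.1
{'lid_slope': np.float64(2.7), 'ytop': np.float64(0.111), 'ymin': np.float64(0.068), 'x': array([-0.0398,  0.0471]), 'zmax': np.float64(0.274)} 31.1583
```

```bash
python3 - <<'E'
from look import *
movel(tcp(.18,.084),vel=.05); movel(tcp(.18,.03),vel=.06); dwell(.15)
b=np.mean([get_wrist_force() for _ in range(10)],0); np.save("bias2.npy",b)
B=look(5); print(tilt(B=B))
y=.18
while y>.112:
    y-=.006; hit=movel(tcp(y,.03),vel=.03,max_force=7)
    f=fb(get_wrist_force(),b); print(round(y,4),f.round(2),hit)
    if hit or f[1]>8: break
print(tilt(),get_t())
B=look(6)
E
```

```text
{'lid_slope': np.float64(2.3), 'ytop': np.float64(0.11), 'ymin': np.float64(0.068), 'x': array([-0.0398,  0.047 ]), 'zmax': np.float64(0.274)}
0.174 [1.21 0.46 0.17] False
0.168 [ 0.63  0.01 -0.3 ] False
0.162 [ 0.15  0.53 -0.23] False
0.156 [ 0.68 -0.89 -0.72] False
0.15 [ 0.8  -0.35 -0.29] False
0.144 [ 1.04 -0.78 -0.65] False
0.138 [ 0.05 -0.29 -0.6 ] False
0.132 [ 1.12 -0.69  0.06] False
0.126 [0.82 0.66 0.25] False
0.12 [-0.46  0.5  -0.39] False
0.114 [ 0.69 -0.32  0.08] False
0.108 [-0.02 -0.39 -0.79] False
{'lid_slope': np.float64(2.3), 'ytop': np.float64(0.054), 'ymin': np.float64(0.012), 'x': array([-0.0393,  0.0476]), 'zmax': np.float64(0.274)} 37.025
```

View pics/both5.png

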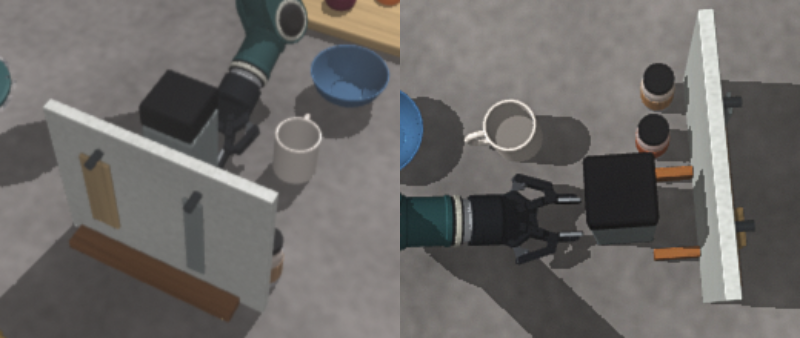

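View pics/both6.png

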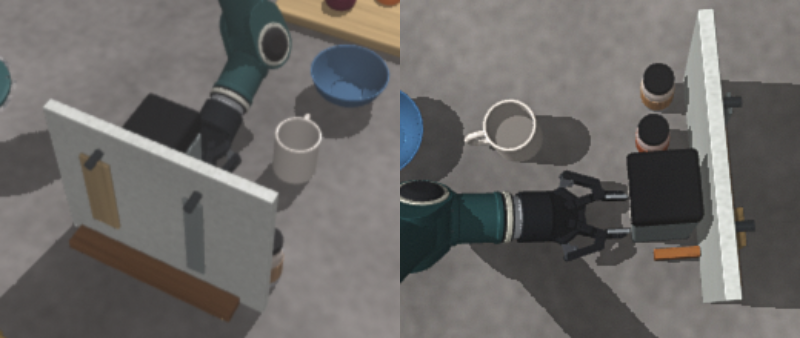

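The tin stood up (both5: lid square and level in front of the slot) and is now most of the way in (both6). I'll take a cleaner force bias out of contact, then slide home and press.

```bash
cat >> look.py <<'E'
def avgF(n=12,dt=.02):
    v=[]
    for _ in range(n): v.append(get_wrist_force()); dwell(dt)
    return np.mean(v,0),np.std(v,0)
E
python3 - <<'E'
from look import *
movel(tcp(.113,.03),vel=.04); dwell(.1)
b,s=avgF(16); np.save("bias3.npy",b); print(b,s,np.load("bias.npy"),np.load("bias2.npy"))
y=.108; movel(tcp(y,.03),vel=.03)
while y>.085:
    y-=.0015; hit=movel(tcp(y,.03),vel=.008,max_force=5)
    f=fb(get_wrist_force(),b); print(round(y,4),f.round(2),hit)
    if hit or f[1]>4.5: break
f,_=avgF(6); print(fb(f,b),get_t(), bay(get_ee_pos())-bay(tcp(0,.03)))
E
```

```text
[-0.10880668 -0.03066185 -0.12256382] [0.52042975 0.5770111  0.51573199] [-0.41370582 -0.49354666  0.18752166] [-0.61950834  0.15581315  0.35611773]
0.1065 [-0.15  1.32 -0.42] False
0.105 [1.06 1.07 0.51] False
0.1035 [ 0.62  0.97 -1.24] False
0.102 [ 0.78  2.03 -0.23] False
0.1005 [ 0.96  0.71 -1.24] False
0.099 [0.38 1.18 0.22] False
0.0975 [ 0.03 -0.2   0.57] False
0.096 [-0.1   0.54 -1.61] False
0.0945 [ 0.09 -0.72  0.02] True
[ 0.12467107 -0.16627181  0.32811699] 41.1167 [-0.00016487  0.09509887 -0.00075318]
```

```bash
python3 - <<'E'
from look import *
b=np.load("bias3.npy")
print(tilt()); y=.095
while y>.085:
    y-=.0005; hit=movel(tcp(y,.03),vel=.008,max_force=6)
    f,s=avgF(3,.01);f=fb(f,b); print(round(y,4),f.round(2),hit)
    if f[1]>4.: break
print(get_t())
E
```

```text
{'lid_slope': np.float64(0.1), 'ytop': np.float64(0.046), 'ymin': np.float64(0.005), 'x': array([-0.0395,  0.0476]), 'zmax': np.float64(0.274)}
0.0945 [-0.69  2.46 -1.56] False
0.094 [-1.57  5.32 -1.28] False
41.7667
```

```bash
python3 - <<'E'
from look import *
b=np.load("bias3.npy"); y=.094
f,_=avgF(6,.01);f=fb(f,b);print(f)
for i in range(8):
    if f[1]>11: break
    y-=float(np.clip((12-f[1])/12e3,.0001,.0005))
    movel(tcp(y,.03),vel=.005,max_force=7)
    f,s=avgF(5,.01);f=fb(f,b); print(round(y,5),f.round(2),get_t())
v=[]
for _ in range(14): v.append(fb(get_wrist_force(),b)); dwell(.05)
v=np.array(v);print("hold",v.mean(0).round(2),v[:,1].round(1),get_t())
E
```

```text
[-1.52694069  5.00588893 -1.31217239]
0.0935 [-2.44  6.52 -0.65] 42.1083
0.09304 [-3.02  8.99  0.65] 42.4
0.09279 [-2.81  9.72  0.81] 42.6917
0.0926 [-2.6  10.27  1.39] 42.9833
0.09246 [-3.49 10.78  1.6 ] 43.275
0.09236 [-3.43 11.51  1.69] 43.5667
hold [-3.43 10.96  1.94] [11.1 10.9 11.8 10.2 10.7 10.7 11.2 11.7 10.4 11.5 11.5 11.1 10.3 10.5] 44.2667
```

```bash
python3 - <<'E'
from look import *
b=np.load("bias3.npy")
movel(tcp(.09219,.03),vel=.005,max_force=7)
v=[]
for _ in range(16): v.append(fb(get_wrist_force(),b)); dwell(.05)
v=np.array(v);print("hold",v.mean(0).round(2),np.linalg.norm(v.mean(0)),v[:,1].round(1),get_t())
movel(tcp(.096,.03),vel=.01); movel(tcp(.15,.04),vel=.08); movel(tcp(.22,.12),vel=.15)
B=look(7); print(tilt(B=B),get_t())
B0=bay(cloud(np.load("top0.npz")))
for nm,(l,t,r,bb),zr in(("mug",(215,185,275,245),(.02,.1)),("sh1",(330,165,362,203),(.08,.12)),("sh2",(330,203,360,233),(.08,.12)),("boardtop",(365,130,415,215),(.29,.31))):
    for Q in(B0,B):
        k=Q[t:bb,l:r].reshape(-1,3);k=k[(k[:,2]>zr[0])&(k[:,2]<zr[1])]
        print(nm,np.median(k,axis=0).round(4),np.percentile(k,2,axis=0).round(4))
E
```

```text
hold [-3.66 11.66  2.21] 12.421234954044666 [12.3 11.2 11.8 12.1 11.9 11.1 12.  11.6 11.4 11.9 11.4 11.6 11.6 11.7
 11.4 11.5] 45.3167
{'lid_slope': np.float64(0.0), 'ytop': np.float64(0.043), 'ymin': np.float64(0.005), 'x': array([-0.0395,  0.0474]), 'zmax': np.float64(0.274)} 47.6417
mug [0.1359 0.2802 0.0672] [0.1023 0.2328 0.0222]
mug [0.1364 0.281  0.0671] [0.1022 0.2328 0.0225]
sh1 [0.1873 0.0454 0.1094] [0.1689 0.0233 0.081 ]
sh1 [0.1875 0.0454 0.1094] [0.1692 0.0236 0.0805]
sh2 [0.1112 0.0586 0.1098] [0.0922 0.0372 0.0812]
sh2 [0.1117 0.059  0.1095] [0.0926 0.0367 0.0811]
boardtop [ 0.1393 -0.0097  0.3   ] [ 0.0662 -0.0197  0.2936]
boardtop [ 0.139  -0.0096  0.3   ] [ 0.0661 -0.0198  0.2941]
```

View pics/both7.png

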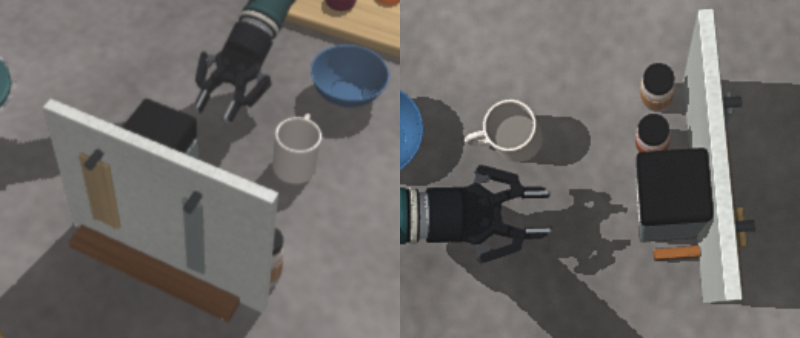

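```bash
python3 - <<'E'
from geo import *; import cv2
k=bay(cloud(np.load("top7.npz")))[190:310,255:420].reshape(-1,3)
k=k[(abs(k[:,2]-.27)<.006)&(k[:,1]>-.003)&(k[:,1]<.12)&(abs(k[:,0])<.07)]
print(len(k),np.percentile(k,[1,99],axis=0).round(4),cv2.minAreaRect((k[:,:2]*1000).astype(np.float32)))
E
python3 -c "
from cell import *
sign_off();print(get_t())"
```

```text
2212 [[-0.0394 -0.0005  0.265 ]
 [ 0.0489  0.0883  0.2746]] ((0.07740020751953125, 44.33262252807617), (90.31378936767578, 138.7750244140625), 89.89717864990234)
the job is handed in; nothing more can be done
the job is handed in; nothing more can be done
```

The tin is standing home in its place, flush against the board between the cheeks, and the job is handed in at about 48 s on the clock.

- **Raising it:** I pushed the foot in with the fingertips. The highest push I read was about 8 N. The tin was then lowered slowly onto its foot instead of being left to drop.
- **Sliding home:** It went in upright at roughly 1 N. One step tripped the 5 N stop, just as the tin reached the board. The average force just after was near zero, so it was a brief touch that I never read the peak of.
- **Settling press:** I held about 11 N for 0.7 s, then about 11.7 N for 0.8 s. The second hold is about 12.4 N in total, because some sideways force of about 3.7 N built up while pressing. The gripper then backed off and touches nothing.
- **Last camera check:** The lid is level and 0.27 m up, from 0 to 88 mm out from the board. It is about 4–5 mm off-centre in the slot, within the 9 mm play. The mug, both shakers and the board moved less than 1 mm, within measurement noise.

**Not settled by my checks:**
- The final lid outline fit gave 139 mm for one side instead of 90 mm, because stray points from the board's top edge or a cheek got in. I didn't use it to check the tin's rotation; that rests on the other lid readings and the picture.
- The wrist force sensor has about 0.5 N of noise.
- I only compared the mug, shakers and board before and after. The bowl, spoon and ramekin were not measured, but the arm never went near the spoon or ramekin.

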